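# Set and lock the castle nut of a trolley wheel

## Task

Turn the castle nut on the trolley wheel's axle clockwise with the fingers until it is snug on its washer, then tighten it on, without backing it off, to the first slot that lines up with the cotter hole through the axle. Then push the lock pin lying on the bench fully home through the slot and the hole, from either side, and let go; leave the loose spanner, hex key, marker, dowel and dust cap where they lie.

Things in the scene. Friction and masses are not known exactly. Their poses are not given: they have to be found in the camera images.
- castle_nut (a joint): How far the nut stands off snug, rad: negative at the start (backed off), rising to 0 as it is turned clockwise seen from above. At 0 it is snug and turns the washer along with it; backed off, it goes negative again. 0.12 N m turns it before it is snug; it stays where it is left and its height does not change.
- thrust_washer (a joint): How far the dark washer under the nut (45 mm diameter, 3 mm thick) has been dragged clockwise by the snug nut, rad, so how far the nut is tightened beyond snug (0.4 N m needed). 0 at the start; does not go back with the nut. The first slot comes in line at 0.35 to 0.7 (slots are 1.047 apart); stops at 1.3.
- nut_slot (a point): On the nut's upright axis, 22 mm above its underside, 79 mm above the bench; turns with it. Steel castle nut: hexagon 38 mm across flats, 17 mm high, underside 57 mm above the bench; on it a round crown, 36 mm diameter, 10 mm high, with six open-topped slots 8 mm wide above the middles of the flats: three passages 60 degrees apart. x axis along the passage that is first to line up after snug.
- cotter_hole (a point): Centre of the cotter hole: level round hole, 8 mm diameter, right through the fixed axle (24 mm diameter), 79 mm above the bench, on the nut's axis at mid-depth of its slots; x axis along the hole. A groove scribed across the axle's end face (90 mm above the bench, 6 mm above the crown) runs in line with the hole.
- wheel_unit: Trolley wheel lying flat, axle upright, fixed to the bench on a steel plate 150 x 110 x 10 mm; black tyre 124 mm in diameter, top 50 mm above the bench; hub boss 52 mm in diameter up to 54 mm, then the washer to 57 mm, then the nut. Origin on the axle's axis at bench height, z up.
- lock_pin: Loose lock pin lying on the bench: black flat-sided grip 28 mm long (x -33 to -5 mm), 12 mm wide (y), 16 mm high; steel collar 9 mm in diameter up to x = 0; steel shank 5 mm in diameter from there to its tapered tip at x = 46 mm. Origin at the collar's face, under it at bench height; shank axis 8 mm above; x towards the tip, z up. 28 to 46 g.
- pin_middle (a point): Point on the axis of the lock pin's shank, 18 mm from the collar's face towards the tip: it lies at the centre of the cotter hole when the pin is fully home (collar against the nut's crown).
- dust_cap: Loose aluminium dust cap of the hub, 55 mm in diameter, 30 mm high, standing on the bench; not used, leave it. Origin under its centre.
- spanner: Loose open-end spanner 134 x 27 x 5 mm lying flat; not used, leave it. Origin under its middle, long axis y.
- hex_key: Loose L-shaped hex key 80 x 26 x 5 mm, lying flat; not used, leave it. Origin under its middle, long axis y.
- dowel_0: Loose plain dowel pin, 13 mm in diameter, 46 mm long, lying; not used, leave it. Origin under its middle, axis y.
- marker_pen: Loose marker pen 130 x 13 mm, lying; not used, leave it. Origin under its middle, long axis y.

How it is judged:
By the outcome, as a careful person would: the job done as asked, in the order asked, and still so for the second after the job is handed in, with the robot touching nothing.
It also fails if it takes over 58 s, if anything falls off the work surface, if the arm or the gripper's body presses on something with over 40 N, if the wrist force passes 120 N, or if a joint passes its speed limit or range.

## Robot

A 6-joint arm with a two-finger parallel gripper is mounted at the origin on a cart in front of the work surface, level with it; the furniture and walls round the work are solid. World frame = base frame: x ahead of the robot, y to its left, z up, the work surface at z = 0. Lengths are in m, angles in rad, forces in N, time in s.
With the tool pointing down it reaches from about 0.375 to 0.9 m from the base axis. Payload 3.1 kg.
Tool frame: the origin (TCP) lies midway between the tips of the shut fingers; the grasp point (between the pads) lies 19 mm behind it (manip.grasp_offset is the distance from the TCP to the grasp point, in m); z points along the fingers, y is the line along which they close (so a half turn about z gives the same grasp; the last joint's range is limited). The gripper opens to 85 mm and grips with 20 to 120 N. Pads are 22 mm wide; open, the fingers measure 114 mm over their backs; the gripper's body (76 mm by 85 mm) begins 54 mm behind the grasp point. The pads swing forward as they close: fully open they stand 13 mm farther back than shut.
Start: joints at [0.921, 0.527, 1.433, -0, 1.181, -0.178], TCP at [0.283, 0.557, 0.231] pointing down, gripper open.
Joint ranges: [-3.08, 3.08], [-0.75, 2.2], [0.22, 2.44], [-1.43, 4.57], [0, 2.65], [-2.85, 2.85]. Speed limits (rad/s): [2.79, 2.79, 3.14, 3.14, 3.14, 3.14].

## Interface

Orientations are given as a unit quaternion [x, y, z, w].
In Python, from station import sensors, cams, order, manip gives the robot as it stands.
- The arm moves only by the tool move_arm, never from a script. Its argument "targets" is a list of rows, each an object of numbers: "dx", "dy", "dz": the shift along the world's x, y, z normalised to -1 to 1, where 1 is 25 mm; "rx", "ry", "rz": the turn, a rotation vector about the world's x, y, z normalised to -1 to 1, where 1 is 30 degrees. A call has exactly 10 rows; each row shifts and turns the commanded pose from where the row before left it; what a row does not reach is not made up. A row lasts 1/8 s, in which the tool goes at most 62.5 mm and 10.7 degrees, less where a joint would pass 70% of its speed; a pose out of reach is approached as far as the arm can. A call with a number of a shift or a turn outside -1 to 1 is refused whole. A call with a gripper value outside its range is refused whole. "claw" is the opening in per cent of the stroke, from 0 (shut) to 100 (fully open), set as the call begins (left out, the last holds). The fingers move at their own pace and stop on an object; "newtons" is the grip in N (left out, the last holds). Time passes only in rows, so rows that do not move let the fingers close, or fill a call up. It gives the time, the measured TCP pose, the force, the opening and the grip force at its end, in the units of the state.
- sensors.sense(): the state, without advancing time (a new reading comes with each control period).
- cams.snapshot(name): name is "scene" or "top"; returns the picture (480x640x3 uint8, red, green, blue); there is no depth.
- cams.camera_model(name): a dict with "fx", "fy", "cx", "cy" (pixels), "extrinsics" (4x4, takes a point from world to camera coordinates). Camera axes: x right, y down, z forward; pixel columns grow to the right and rows downward; lengths in m; the calibration is good to about 2 mm. A picture is of the moment at which its call begins. camera_model takes no time and is no camera call.
- order.sign_off(): hands the job in; it is judged then, once.
The state is a dict: "t": time; "q": joint angles; "qd": joint speeds; "tau": joint torques, N m; "tcp_pos": TCP position; "tool_rot": TCP orientation; "force": force on the tool from outside, world axes, zero at the start; "ft_torque": the same for the moment, N m; "finger_gap": opening from 0.0 (shut) to 1.0 (fully open); "gripper_force": force on a finger pad.
Only numpy, scipy, OpenCV 4.12 (cv2) and the standard library are available. Lean on these libraries where they do the work, as an engineer would, in place of code of your own. Each camera call takes 0.05 s, during which the arm holds its last target. There are 200 camera calls.

## Working session

There is one attempt and no reset: what is moved stays moved. The work goes in short steps, Python scripts to look and compute and a tool call to move; the robot and the scene stay as the last step left them, time stands still between calls to the robot, and variables do not carry over. Pictures are saved under pics/ and viewed, at most 10 in all, crops included, and the job is handed in when it is done.

Besides the shell and the picture viewer there is one more tool, called by a JSON object that holds its "name" and its "arguments". move_arm: Moves the arm, as the interface text tells. Scaled input: -1 to 1 covers 25 mm each way for a shift and 30 degrees each way for a turn. Its arguments: {"type":"object","properties":{"targets":{"type":"array"},"claw":{"type":"number"},"newtons":{"type":"number"}},"required":["targets"]}

```bash
mkdir -p pics; ls; cat > h.py <<'E'
import numpy as np,cv2
from station import sensors,cams,order,manip
def ray(n,u,v,z):
    m=cams.camera_model(n);E=np.array(m["extrinsics"]);R,t=E[:3,:3],E[:3,3]
    c=-R.T@t;d=R.T@np.array([(u-m["cx"])/m["fx"],(v-m["cy"])/m["fy"],1]);return c+d*(z-c[2])/d[2]
def proj(n,p):
    m=cams.camera_model(n);E=np.array(m["extrinsics"]);q=E[:3,:3]@np.array(p)+E[:3,3]
    return np.array([m["fx"]*q[0]/q[2]+m["cx"],m["fy"]*q[1]/q[2]+m["cy"]])
def snap(n,f):
    im=cams.snapshot(n)[:,:,::-1].copy();cv2.imwrite("pics/"+f,im);return im
E
python3 - <<'E'
from h import *
for n in("top","scene"):
    snap(n,n+"0.png");m=cams.camera_model(n);E=np.array(m["extrinsics"]);print(n,m["fx"],-E[:3,:3].T@E[:3,3],E[:3,:3].round(2).tolist())
s=sensors.sense();print(s, manip.grasp_offset)
E
```

```text
pics
top 575.6752351772278 [0.3959175  0.1790866  0.97112121] [[-0.0, -1.0, 0.03], [-1.0, 0.0, -0.09], [0.09, -0.03, -1.0]]
scene 502.9903602462272 [ 0.19680855 -0.35897905  0.67326293] [[0.88, -0.48, 0.02], [-0.32, -0.61, -0.73], [0.36, 0.63, -0.69]]
{'t': 0.1, 'q': array([ 9.21513659e-01,  5.28413372e-01,  1.43377243e+00, -2.01703073e-05,
        1.18138551e+00, -1.78494907e-01]), 'qd': array([ 0.00070225, -0.00066972, -0.00371856,  0.00049658,  0.00120931,
       -0.00081845]), 'tau': array([-8.36478193e-07, -4.43302202e+01, -1.78588861e+01, -2.48131182e-04,
        3.84370724e-03,  1.09461914e-05]), 'tcp_pos': array([0.28307543, 0.55650116, 0.23040733]), 'tool_rot': array([ 2.33222176e-01,  9.72422973e-01, -9.09545287e-04, -3.89342675e-04]), 'force': array([-0.21985208,  0.55598492, -0.55841365]), 'ft_torque': array([ 0.03865717, -0.00914657,  0.01330567]), 'gripper_force': 0.0, 'finger_gap': 0.9999514396592207} 0.0187
```

View pics/top0.png

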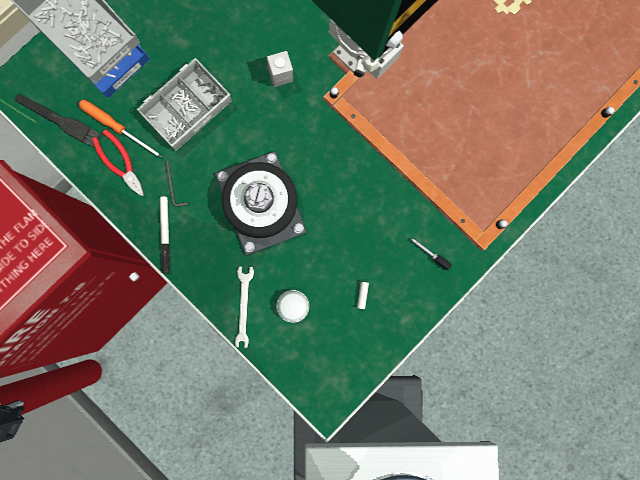

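View pics/scene0.png

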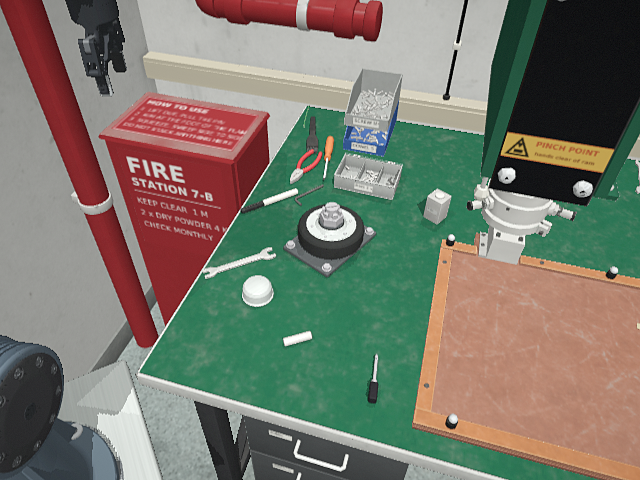

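The top view shows the wheel at about (258,197). The pin lies at about (430,253), with its tip up-left near (412,240). Next I'll enlarge the nut and the pin.

```bash
python3 - <<'E'
from h import *
a=cv2.imread("pics/top0.png");b=cv2.imread("pics/scene0.png")
A=cv2.resize(a[172:222,233:283],(400,400),interpolation=cv2.INTER_CUBIC)
B=cv2.resize(b[195:245,305:355],(400,400),interpolation=cv2.INTER_CUBIC)
cv2.imwrite("pics/c1.png",np.hstack([A,B]))
for n,im,(r0,r1,c0,c1) in(("top",a,(225,280,400,460)),("scene",b,(345,410,360,390))):
    hsv=cv2.cvtColor(im,cv2.COLOR_BGR2HSV)[r0:r1,c0:c1]
    for nm,mk in(("grip",hsv[...,2]<50),("shank",(hsv[...,1]<70)&(hsv[...,2]>90))):
        y,x=np.nonzero(mk);P=np.c_[x+c0,y+r0].astype(np.float32)
        k,l,st,ce=cv2.connectedComponentsWithStats(mk.astype(np.uint8));i=1+np.argmax(st[1:,4])
        y,x=np.nonzero(l==i);P=np.c_[x+c0,y+r0].astype(np.float32)
        r=cv2.minAreaRect(P);bx=cv2.boxPoints(r);print(n,nm,len(P),P.mean(0),r,ray(n,*P.mean(0),.008).round(4))
# wheel axis from both views: hub
p=ray("top",258,197,.09);print("nut",p,proj("scene",p), ray("top",293,306,.03))
for n,im,(r0,r1,c0,c1) in(("top",a,(150,250,210,310)),):
    hsv=cv2.cvtColor(im,cv2.COLOR_BGR2HSV)[r0:r1,c0:c1]
    mk=(hsv[...,1]<50)&(hsv[...,2]>150);k,l,st,ce=cv2.connectedComponentsWithStats(mk.astype(np.uint8));i=1+np.argmax(st[1:,4]);y,x=np.nonzero(l==i)
    h=cv2.convexHull(np.c_[x+c0,y+r0].astype(np.int32));e=cv2.fitEllipse(h);print("rim",e,ray("top",*e[0],.05))
E
```

```text
top grip 68 [441.04413 262.64706] ((442.02001953125, 262.1399841308594), (17.0, 8.199999809265137), 36.869895935058594) [ 0.4512 -0.0698  0.008 ]
top shank 100 [424.7  248.73] ((424.0, 247.5), (30.90473747253418, 4.996574401855469), 38.990997314453125) [ 0.4748 -0.0426  0.008 ]
scene grip 63 [370.90475 395.09525] ((372.0, 392.0), (20.0, 8.0), 90.0) [ 0.4486 -0.0764  0.008 ]
scene shank 100 [374.87 368.46] ((374.2913818359375, 367.0466003417969), (5.050094127655029, 28.24529266357422), 3.3664605617523193) [ 0.4777 -0.0423  0.008 ]
nut [0.5487494  0.23350823 0.09      ] [327.93118412 207.62481754] [0.3800167  0.17970825 0.03      ]
rim ((258.54486083984375, 198.25289916992188), (56.08622741699219, 57.662479400634766), 87.80303192138672) [0.55363998 0.23509162 0.05      ]
```

View pics/c1.png

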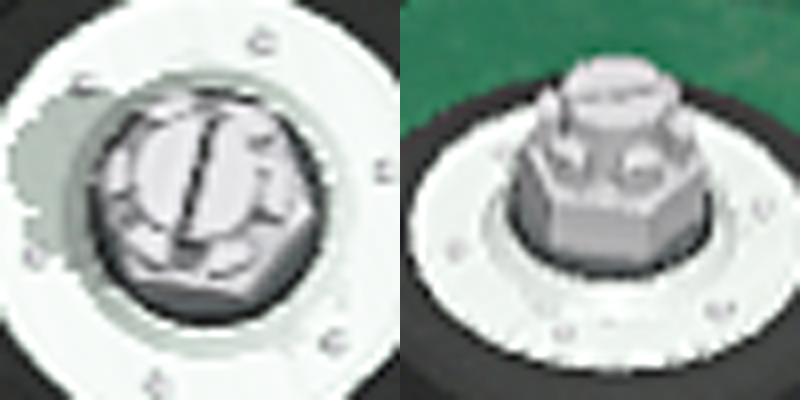

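```bash
python3 - <<'E'
from h import *
T=lambda x,y:(233+x/8,172+y/8)
S=lambda x,y:(305+(x-400)/8,195+y/8)
def ang(a,b):d=b-a;return np.degrees(np.arctan2(d[1],d[0])).round(1)
a,b=ray("top",*T(213,112),.09),ray("top",*T(180,250),.09)
print("groove top",ang(b,a),"centre",ray("top",*T(194,180),.09))
print("scene centre",ray("scene",*S(622,92),.09), "groove",ang(ray("scene",*S(575,100),.09),ray("scene",*S(668,84),.09)))
for z,p,q in((.073,(553,197),(652,203)),(.057,(553,256),(645,263))):print("flat",z,ang(ray("scene",*S(*p),z),ray("scene",*S(*q),z)))
for p,q in(((238,303),(315,215)),((128,272),(238,303))):print("topflat",ang(ray("top",*T(*p),.074),ray("top",*T(*q),.074)))
im=cv2.imread("pics/top0.png")
hsv=cv2.cvtColor(im,cv2.COLOR_BGR2HSV)[150:250,210:310]
mk=(hsv[...,2]<70).astype(np.uint8)
E
```

```text
groove top -13.0 centre [0.55265992 0.23468212 0.09      ]
scene centre [0.55796909 0.23223426 0.09      ] groove -12.7
flat 0.073 -32.7
flat 0.057 -34.0
topflat -40.8
topflat -105.9
```

The groove, and so the hole, runs at about -13° and the nut centre is near (0.555, 0.2335). The flat normals are near 50° mod 60. I'll approach with the wrist wound to about 170°, so one stroke can cover the whole turn.

{"name": "move_arm", "arguments": {"targets": [{"dx": 0.5, "dy": -0.5, "dz": 1, "rz": 0.35}, {"dx": 0.8, "dy": -1, "dz": 1, "rz": 0.35}, {"dx": 0.8, "dy": -1, "rz": 0.35}, {"dx": 0.8, "dy": -1, "rz": 0.35}, {"dx": 0.9, "dy": -1, "rz": 0.35}, {"dx": 1, "dy": -1, "rz": 0.35}, {"dx": 1, "dy": -1, "rz": 0.35}, {"dx": 1, "dy": -1, "dz": -1, "rz": 0.35}, {"dx": 1, "dy": -1, "dz": -1, "rz": 0.35}, {"dx": 1, "dy": -1, "dz": -1, "rz": 0.35}], "claw": 100, "newtons": 60}}

```text
schema error: expected keys dx, dy, dz, rx, ry, rz
```

{"name": "move_arm", "arguments": {"targets": [{"dx": 0.5, "dy": -0.5, "dz": 1, "rx": 0, "ry": 0, "rz": 0.35}, {"dx": 0.8, "dy": -1, "dz": 1, "rx": 0, "ry": 0, "rz": 0.35}, {"dx": 0.8, "dy": -1, "dz": 0, "rx": 0, "ry": 0, "rz": 0.35}, {"dx": 0.8, "dy": -1, "dz": 0, "rx": 0, "ry": 0, "rz": 0.35}, {"dx": 0.9, "dy": -1, "dz": 0, "rx": 0, "ry": 0, "rz": 0.35}, {"dx": 1, "dy": -1, "dz": 0, "rx": 0, "ry": 0, "rz": 0.35}, {"dx": 1, "dy": -1, "dz": 0, "rx": 0, "ry": 0, "rz": 0.35}, {"dx": 1, "dy": -1, "dz": -1, "rx": 0, "ry": 0, "rz": 0.35}, {"dx": 1, "dy": -1, "dz": -1, "rx": 0, "ry": 0, "rz": 0.35}, {"dx": 1, "dy": -1, "dz": -1, "rx": 0, "ry": 0, "rz": 0.35}], "claw": 100, "newtons": 60}}

```text
t: 1.35
tcp_pos: [0.5039, 0.3185, 0.2053]
tool_rot: [-0.632, 0.775, 0.0, -0.0]
force: [0.5, 0.3, 0.6]
finger_gap: 0.998
gripper_force: 0.0
```

{"name": "move_arm", "arguments": {"targets": [{"dx": 0.6, "dy": -1, "dz": 0, "rx": 0, "ry": 0, "rz": 0}, {"dx": 0.6, "dy": -1, "dz": 0, "rx": 0, "ry": 0, "rz": 0}, {"dx": 0.6, "dy": -1, "dz": 0, "rx": 0, "ry": 0, "rz": 0}, {"dx": 0.24, "dy": -0.4, "dz": -0.9, "rx": 0, "ry": 0, "rz": 0}, {"dx": 0, "dy": 0, "dz": -1, "rx": 0, "ry": 0, "rz": 0}, {"dx": 0, "dy": 0, "dz": -1, "rx": 0, "ry": 0, "rz": 0}, {"dx": 0, "dy": 0, "dz": -1, "rx": 0, "ry": 0, "rz": 0}, {"dx": 0, "dy": 0, "dz": -1, "rx": 0, "ry": 0, "rz": 0}, {"dx": 0, "dy": 0, "dz": -1, "rx": 0, "ry": 0, "rz": 0}, {"dx": 0, "dy": 0, "dz": 0, "rx": 0, "ry": 0, "rz": 0}], "claw": 100, "newtons": 60}}

```text
t: 2.6
tcp_pos: [0.5525, 0.234, 0.0566]
tool_rot: [-0.629, 0.777, 0.001, -0.002]
force: [-0.9, 0.4, 0.3]
finger_gap: 0.998
gripper_force: 0.0
```

{"name": "move_arm", "arguments": {"targets": [{"dx": 0, "dy": 0, "dz": 0, "rx": 0, "ry": 0, "rz": 0}, {"dx": 0, "dy": 0, "dz": 0, "rx": 0, "ry": 0, "rz": 0}, {"dx": 0, "dy": 0, "dz": 0, "rx": 0, "ry": 0, "rz": 0}, {"dx": 0, "dy": 0, "dz": 0, "rx": 0, "ry": 0, "rz": 0}, {"dx": 0, "dy": 0, "dz": 0, "rx": 0, "ry": 0, "rz": 0}, {"dx": 0, "dy": 0, "dz": 0, "rx": 0, "ry": 0, "rz": 0}, {"dx": 0, "dy": 0, "dz": 0, "rx": 0, "ry": 0, "rz": 0}, {"dx": 0, "dy": 0, "dz": 0, "rx": 0, "ry": 0, "rz": 0}, {"dx": 0, "dy": 0, "dz": 0, "rx": 0, "ry": 0, "rz": 0}, {"dx": 0, "dy": 0, "dz": 0, "rx": 0, "ry": 0, "rz": 0}], "claw": 20, "newtons": 40}}

```text
t: 3.85
tcp_pos: [0.5553, 0.2347, 0.0602]
tool_rot: [-0.63, 0.777, -0.001, 0.001]
force: [-1.5, -0.7, 6.0]
finger_gap: 0.434
gripper_force: 40.1
```

```bash
python3 - <<'E'
from h import *
s=sensors.sense();print({k:np.round(s[k],3) for k in s})
b=snap("scene","s1.png");a=snap("top","t1.png")
cv2.imwrite("pics/c2.png",np.hstack([cv2.resize(b[150:270,270:390],(400,400)),cv2.resize(a[150:250,210:310],(400,400))]))
E
```

```text
{'t': np.float64(3.85), 'q': array([ 0.215,  0.73 ,  1.616, -0.   ,  0.793, -2.718]), 'qd': array([ 0.001,  0.   ,  0.001,  0.   , -0.   ,  0.001]), 'tau': array([-1.9000e-02, -4.2632e+01, -1.0390e+01,  8.0000e-02, -1.9400e-01,
        4.9000e-02]), 'tcp_pos': array([0.555, 0.235, 0.06 ]), 'tool_rot': array([-0.63 ,  0.777, -0.001,  0.001]), 'force': array([-1.534, -0.73 ,  6.046]), 'ft_torque': array([-0.066,  0.121,  0.033]), 'gripper_force': np.float64(40.133), 'finger_gap': np.float64(0.434)}
```

View pics/c2.png

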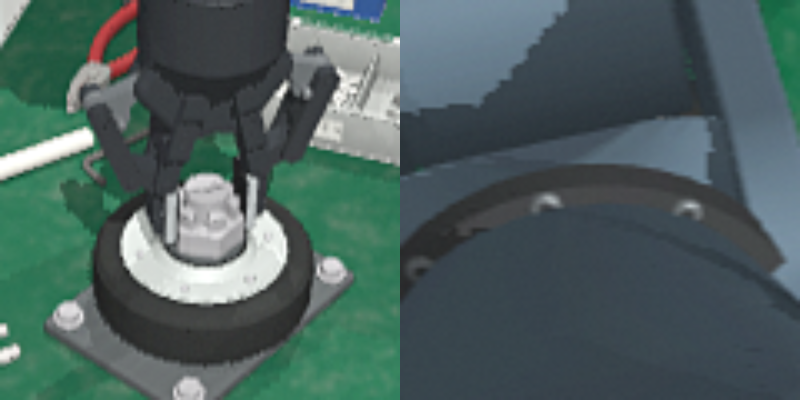

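Both pads are on the flats (tool yaw 168.1°, the nearest alignment is 167°), with a slight upward load. I'll ease up 3 mm and turn 50° clockwise, ending while still in motion so I can read the torque.

{"name": "move_arm", "arguments": {"targets": [{"dx": 0, "dy": 0, "dz": 0.12, "rx": 0, "ry": 0, "rz": 0}, {"dx": 0, "dy": 0, "dz": 0, "rx": 0, "ry": 0, "rz": 0}, {"dx": 0, "dy": 0, "dz": 0, "rx": 0, "ry": 0, "rz": -0.2}, {"dx": 0, "dy": 0, "dz": 0, "rx": 0, "ry": 0, "rz": -0.2}, {"dx": 0, "dy": 0, "dz": 0, "rx": 0, "ry": 0, "rz": -0.2}, {"dx": 0, "dy": 0, "dz": 0, "rx": 0, "ry": 0, "rz": -0.2}, {"dx": 0, "dy": 0, "dz": 0, "rx": 0, "ry": 0, "rz": -0.2}, {"dx": 0, "dy": 0, "dz": 0, "rx": 0, "ry": 0, "rz": -0.2}, {"dx": 0, "dy": 0, "dz": 0, "rx": 0, "ry": 0, "rz": -0.2}, {"dx": 0, "dy": 0, "dz": 0, "rx": 0, "ry": 0, "rz": -0.2}], "claw": 20, "newtons": 60}}

```text
t: 5.2
tcp_pos: [0.5558, 0.2342, 0.0607]
tool_rot: [-0.258, 0.966, -0.001, 0.001]
force: [5.5, -0.2, -12.4]
finger_gap: 0.426
gripper_force: 64.6
```

```bash
cat >> h.py <<'E'
def st():
    s=sensors.sense();x,y,z,w=s["tool_rot"];print("yaw_y",np.degrees(np.arctan2(y*y-x*x,2*x*y)).round(2),"q6",s["q"][5].round(3));print({k:np.round(s[k],3).tolist() for k in ("t","tcp_pos","force","ft_torque","finger_gap","gripper_force")},"tau6",s["tau"][5].round(3))
E
python3 -c "
from h import *
st()"
```

```text
yaw_y 119.95 q6 -1.878
{'t': 5.2, 'tcp_pos': [0.556, 0.234, 0.061], 'force': [5.549, -0.217, -12.386], 'ft_torque': [-0.062, -0.929, 0.445], 'finger_gap': 0.426, 'gripper_force': 64.561} tau6 -0.132
```

The z torque is 0.445 N m with the tool already at its commanded angle. A free nut, at 0.12, couldn't hold that, so it is snug and dragging the washer. I'll tighten on to the alignment at 107°.

{"name": "move_arm", "arguments": {"targets": [{"dx": 0, "dy": 0, "dz": 0, "rx": 0, "ry": 0, "rz": -0.1}, {"dx": 0, "dy": 0, "dz": 0, "rx": 0, "ry": 0, "rz": -0.1}, {"dx": 0, "dy": 0, "dz": 0, "rx": 0, "ry": 0, "rz": -0.1}, {"dx": 0, "dy": 0, "dz": 0, "rx": 0, "ry": 0, "rz": -0.08}, {"dx": 0, "dy": 0, "dz": 0, "rx": 0, "ry": 0, "rz": -0.05}, {"dx": 0, "dy": 0, "dz": 0, "rx": 0, "ry": 0, "rz": 0}, {"dx": 0, "dy": 0, "dz": 0, "rx": 0, "ry": 0, "rz": 0}, {"dx": 0, "dy": 0, "dz": 0, "rx": 0, "ry": 0, "rz": 0}, {"dx": 0, "dy": 0, "dz": 0, "rx": 0, "ry": 0, "rz": 0}, {"dx": 0, "dy": 0, "dz": 0, "rx": 0, "ry": 0, "rz": 0}], "claw": 20, "newtons": 60}}

```text
t: 6.45
tcp_pos: [0.5559, 0.234, 0.0607]
tool_rot: [-0.15, 0.989, -0.001, 0.001]
force: [5.3, -0.4, -12.4]
finger_gap: 0.423
gripper_force: 64.1
```

```bash
python3 -c "
from h import *
st()"
```

```text
yaw_y 107.2 q6 -1.656
{'t': 6.45, 'tcp_pos': [0.556, 0.234, 0.061], 'force': [5.259, -0.36, -12.39], 'ft_torque': [-0.049, -0.963, 0.329], 'finger_gap': 0.423, 'gripper_force': 64.09} tau6 0.271
```

It's snug: static torque holds at about 0.33. Now I'll release, lift, and move above the pin while checking the nut.

{"name": "move_arm", "arguments": {"targets": [{"dx": 0, "dy": 0, "dz": 0, "rx": 0, "ry": 0, "rz": 0}, {"dx": 0, "dy": 0, "dz": 0, "rx": 0, "ry": 0, "rz": 0}, {"dx": 0, "dy": 0, "dz": 0, "rx": 0, "ry": 0, "rz": 0}, {"dx": 0, "dy": 0, "dz": 0, "rx": 0, "ry": 0, "rz": 0}, {"dx": 0, "dy": 0, "dz": 1, "rx": 0, "ry": 0, "rz": 0}, {"dx": 0, "dy": 0, "dz": 1, "rx": 0, "ry": 0, "rz": 0}, {"dx": 0, "dy": 0, "dz": 1, "rx": 0, "ry": 0, "rz": 0}, {"dx": -0.3, "dy": -1, "dz": 1, "rx": 0, "ry": 0, "rz": 0.35}, {"dx": -0.4, "dy": -1, "dz": 0, "rx": 0, "ry": 0, "rz": 0.35}, {"dx": -0.4, "dy": -1, "dz": 0, "rx": 0, "ry": 0, "rz": 0.35}], "claw": 100, "newtons": 60}}

```text
t: 7.7
tcp_pos: [0.5268, 0.159, 0.1626]
tool_rot: [-0.415, 0.91, -0.0, 0.001]
force: [0.0, 0.4, 0.1]
finger_gap: 0.996
gripper_force: 0.0
```

{"name": "move_arm", "arguments": {"targets": [{"dx": -0.4, "dy": -1, "dz": 0, "rx": 0, "ry": 0, "rz": 0}, {"dx": -0.4, "dy": -1, "dz": 0, "rx": 0, "ry": 0, "rz": 0}, {"dx": -0.4, "dy": -1, "dz": 0, "rx": 0, "ry": 0, "rz": 0}, {"dx": -0.4, "dy": -1, "dz": 0, "rx": 0, "ry": 0, "rz": 0}, {"dx": -0.4, "dy": -1, "dz": 0, "rx": 0, "ry": 0, "rz": 0}, {"dx": -0.4, "dy": -1, "dz": 0, "rx": 0, "ry": 0, "rz": 0}, {"dx": -0.4, "dy": -1, "dz": 0, "rx": 0, "ry": 0, "rz": 0}, {"dx": -0.4, "dy": -1, "dz": 0, "rx": 0, "ry": 0, "rz": 0}, {"dx": -0.2, "dy": -1, "dz": 0, "rx": 0, "ry": 0, "rz": 0}, {"dx": 0, "dy": 0, "dz": 0, "rx": 0, "ry": 0, "rz": 0}], "claw": 100, "newtons": 60}}

```text
t: 8.95
tcp_pos: [0.442, -0.0667, 0.1621]
tool_rot: [-0.41, 0.912, -0.0, 0.0]
force: [0.1, 0.9, -0.4]
finger_gap: 1.001
gripper_force: 0.0
```

```bash
python3 - <<'E'
from h import *
st()
b=snap("scene","s2.png");a=snap("top","t2.png")
A=cv2.resize(a[172:222,233:283],(400,400),interpolation=cv2.INTER_CUBIC)
B=cv2.resize(b[195:245,305:355],(400,400),interpolation=cv2.INTER_CUBIC)
cv2.imwrite("pics/c3.png",np.hstack([A,B]))
E
```

```text
yaw_y 138.46 q6 -2.817
{'t': 8.95, 'tcp_pos': [0.442, -0.067, 0.162], 'force': [0.064, 0.854, -0.442], 'ft_torque': [0.042, 0.029, -0.015], 'finger_gap': 1.001, 'gripper_force': 0.0} tau6 -0.09
```

View pics/c3.png

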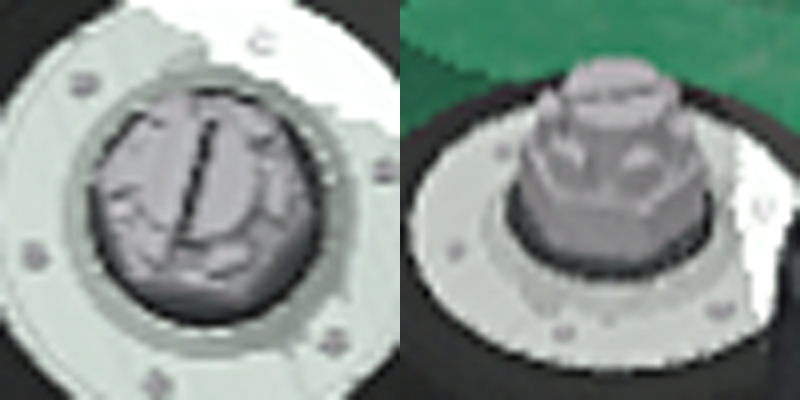

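The nut looks aligned: the lower slot sits at the groove's end at (180,250) in the left crop. q6 is close to its limit, so I'll trim yaw by -1.5° and go down to grasp the pin's grip.

{"name": "move_arm", "arguments": {"targets": [{"dx": 0.37, "dy": -0.19, "dz": 0, "rx": 0, "ry": 0, "rz": -0.05}, {"dx": 0, "dy": 0, "dz": -1, "rx": 0, "ry": 0, "rz": 0}, {"dx": 0, "dy": 0, "dz": -1, "rx": 0, "ry": 0, "rz": 0}, {"dx": 0, "dy": 0, "dz": -1, "rx": 0, "ry": 0, "rz": 0}, {"dx": 0, "dy": 0, "dz": -1, "rx": 0, "ry": 0, "rz": 0}, {"dx": 0, "dy": 0, "dz": -1, "rx": 0, "ry": 0, "rz": 0}, {"dx": 0, "dy": 0, "dz": -0.8, "rx": 0, "ry": 0, "rz": 0}, {"dx": 0, "dy": 0, "dz": -0.48, "rx": 0, "ry": 0, "rz": 0}, {"dx": 0, "dy": 0, "dz": 0, "rx": 0, "ry": 0, "rz": 0}, {"dx": 0, "dy": 0, "dz": 0, "rx": 0, "ry": 0, "rz": 0}], "claw": 60, "newtons": 60}}

```text
t: 10.3
tcp_pos: [0.4517, -0.0702, 0.0052]
tool_rot: [-0.4, 0.917, -0.0, 0.0]
force: [-0.3, -0.8, -0.1]
finger_gap: 0.599
gripper_force: 0.0
```

{"name": "move_arm", "arguments": {"targets": [{"dx": 0, "dy": 0, "dz": 0, "rx": 0, "ry": 0, "rz": 0}, {"dx": 0, "dy": 0, "dz": 0, "rx": 0, "ry": 0, "rz": 0}, {"dx": 0, "dy": 0, "dz": 0, "rx": 0, "ry": 0, "rz": 0}, {"dx": 0, "dy": 0, "dz": 0, "rx": 0, "ry": 0, "rz": 0}, {"dx": 0, "dy": 0, "dz": 0, "rx": 0, "ry": 0, "rz": 0}, {"dx": 0, "dy": 0, "dz": 0, "rx": 0, "ry": 0, "rz": 0}, {"dx": 0, "dy": 0, "dz": 0, "rx": 0, "ry": 0, "rz": 0}, {"dx": 0, "dy": 0, "dz": 0, "rx": 0, "ry": 0, "rz": 0}, {"dx": 0, "dy": 0, "dz": 0, "rx": 0, "ry": 0, "rz": 0}, {"dx": 0, "dy": 0, "dz": 0, "rx": 0, "ry": 0, "rz": 0}], "claw": 0, "newtons": 60}}

```text
t: 11.55
tcp_pos: [0.4516, -0.0704, 0.0054]
tool_rot: [-0.4, 0.917, -0.0, 0.0]
force: [-0.5, 0.4, 6.4]
finger_gap: 0.12
gripper_force: 60.4
```

```bash
python3 - <<'E'
from h import *
st()
b=snap("scene","s3.png");cv2.imwrite("pics/c4.png",cv2.resize(b[300:430,300:460],(640,520),interpolation=cv2.INTER_CUBIC))
E
```

```text
yaw_y 137.12 q6 -2.793
{'t': 11.55, 'tcp_pos': [0.452, -0.07, 0.005], 'force': [-0.498, 0.415, 6.378], 'ft_torque': [0.006, -0.036, -0.027], 'finger_gap': 0.12, 'gripper_force': 60.393} tau6 0.01
```

View pics/c4.png

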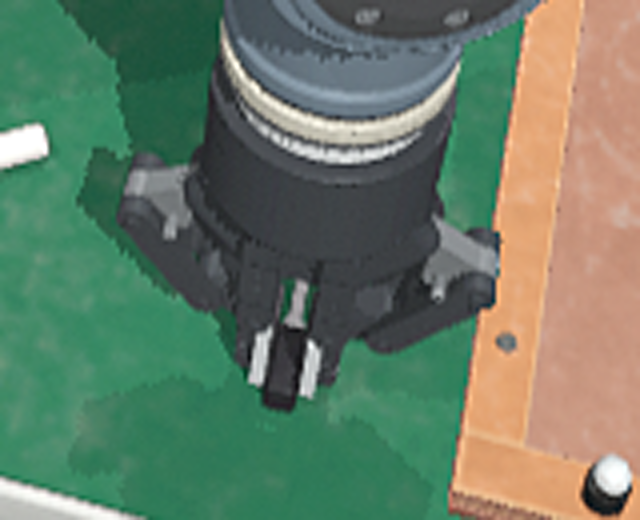

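The pin is gripped, with the gap consistent with 12 mm. I'll lift to hole height, turn to -13°, and stand off on the robot side of the nut.

{"name": "move_arm", "arguments": {"targets": [{"dx": 0, "dy": 0, "dz": 1, "rx": 0, "ry": 0, "rz": 0}, {"dx": 0, "dy": 1, "dz": 1, "rx": 0, "ry": 0, "rz": -0.3}, {"dx": 0, "dy": 1, "dz": 0.84, "rx": 0, "ry": 0, "rz": -0.3}, {"dx": 0, "dy": 1, "dz": 0, "rx": 0, "ry": 0, "rz": -0.3}, {"dx": 0, "dy": 1, "dz": 0, "rx": 0, "ry": 0, "rz": -0.3}, {"dx": 0, "dy": 1, "dz": 0, "rx": 0, "ry": 0, "rz": -0.3}, {"dx": 0, "dy": 1, "dz": 0, "rx": 0, "ry": 0, "rz": -0.3}, {"dx": 0, "dy": 1, "dz": 0, "rx": 0, "ry": 0, "rz": -0.2}, {"dx": 0, "dy": 1, "dz": 0, "rx": 0, "ry": 0, "rz": 0}, {"dx": 0, "dy": 1, "dz": 0, "rx": 0, "ry": 0, "rz": 0}], "claw": 0, "newtons": 60}}

```text
t: 12.85
tcp_pos: [0.4509, 0.1555, 0.0758]
tool_rot: [0.112, 0.994, -0.0, -0.0]
force: [0.2, 0.1, 0.2]
finger_gap: 0.114
gripper_force: 59.6
```

{"name": "move_arm", "arguments": {"targets": [{"dx": 0.1, "dy": 1, "dz": 0, "rx": 0, "ry": 0, "rz": 0}, {"dx": 0.1, "dy": 1, "dz": 0, "rx": 0, "ry": 0, "rz": 0}, {"dx": 0, "dy": 1, "dz": 0, "rx": 0, "ry": 0, "rz": 0}, {"dx": 0, "dy": 0.8, "dz": 0, "rx": 0, "ry": 0, "rz": 0}, {"dx": 0, "dy": 0.28, "dz": 0, "rx": 0, "ry": 0, "rz": 0}, {"dx": 0, "dy": 0, "dz": 0, "rx": 0, "ry": 0, "rz": 0}, {"dx": 0, "dy": 0, "dz": 0, "rx": 0, "ry": 0, "rz": 0}, {"dx": 0, "dy": 0, "dz": 0, "rx": 0, "ry": 0, "rz": 0}, {"dx": 0, "dy": 0, "dz": 0, "rx": 0, "ry": 0, "rz": 0}, {"dx": 0, "dy": 0, "dz": 0, "rx": 0, "ry": 0, "rz": 0}], "claw": 0, "newtons": 60}}

```text
t: 14.1
tcp_pos: [0.4563, 0.2565, 0.0758]
tool_rot: [0.112, 0.994, -0.0, -0.0]
force: [0.1, -0.2, -0.2]
finger_gap: 0.119
gripper_force: 59.6
```

```bash
python3 - <<'E'
from h import *
st()
b=snap("scene","s4.png");a=snap("top","t4.png")
B=cv2.resize(b[175:265,260:360],(400,360),interpolation=cv2.INTER_CUBIC)
A=cv2.resize(a[155:245,210:310],(400,360),interpolation=cv2.INTER_CUBIC)
cv2.imwrite("pics/c5.png",np.hstack([A,B]))
E
```

```text
yaw_y 77.1 q6 -1.047
{'t': 14.1, 'tcp_pos': [0.456, 0.257, 0.076], 'force': [0.057, -0.206, -0.21], 'ft_torque': [-0.002, 0.013, 0.006], 'finger_gap': 0.119, 'gripper_force': 59.642} tau6 -0.0
```

View pics/c5.png

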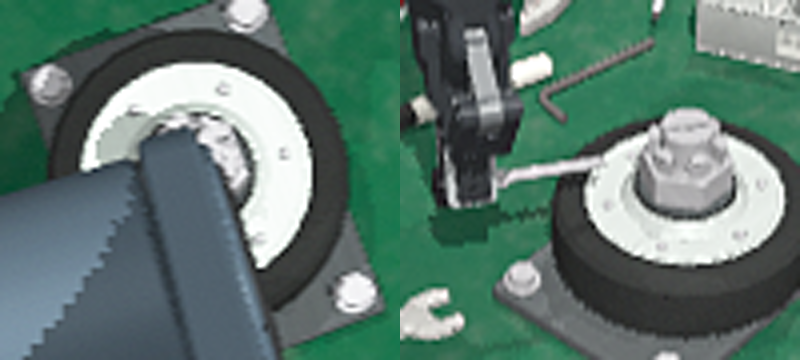

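The scene view shows the shank from collar (285,219.5) to tip (311,215), and the top view is hidden by the arm. Next I'll find the shank line's offset from the hole axis, correcting for the camera's bias at the nut.

```bash
python3 - <<'E'
from h import *
im=cv2.imread("pics/s4.png");c=cv2.cvtColor(im,cv2.COLOR_BGR2HSV)
pts=[]
for u in range(286,310):
    col=im[205:228,u].astype(int);h=c[205:228,u]
    m=(h[:,1]<70)&(h[:,2]>110)
    v=np.nonzero(m)[0]
    if u%3==0: print(u,v+205)
bias=np.array([-.0022,.002,0]);C=np.array([.5557,.2342,.079]);a=np.radians(-13);d=np.array([np.cos(a),np.sin(a)]);n=np.array([-d[1],d[0]])
for p in((285,219.5),(311.2,215)):
    w=ray("scene",*p,.079)+bias;r=(w-C)[:2];print(w.round(4),"along",(r@d).round(4),"lat",(r@n).round(4))
for s in(-.1,-.081,-.0355,0):print(s,proj("scene",[*(C[:2]+s*d),.079]-bias))
E
```

```text
288 [217 218 219 220]
291 [217 218 219]
294 [216 217 218 219]
297 [216 217 218]
300 [215 216 217 218]
303 [215 216 217]
306 [214 215 216 217 221 222 223 224 225 226]
309 [214 215 216 217 218 219 220 221 222 223 224 225 226 227]
[0.4696 0.2535 0.079 ] along -0.0882 lat -0.0006
[0.5165 0.2427 0.079 ] along -0.0401 lat -0.0005
-0.1 [278.43029973 220.38708206]
-0.081 [288.90040849 218.60252646]
-0.0355 [313.59973088 214.39270256]
0 [332.51274337 211.16911404]
```

The shank lies within about 0.6 mm of the hole line and the tip is about 38 mm from the axis. I'll trim laterally by 0.6 mm and up 0.6 mm, then advance 24 mm.

{"name": "move_arm", "arguments": {"targets": [{"dx": 0.01, "dy": 0.024, "dz": 0.024, "rx": 0, "ry": 0, "rz": 0}, {"dx": 0.156, "dy": -0.036, "dz": 0, "rx": 0, "ry": 0, "rz": 0}, {"dx": 0.156, "dy": -0.036, "dz": 0, "rx": 0, "ry": 0, "rz": 0}, {"dx": 0.156, "dy": -0.036, "dz": 0, "rx": 0, "ry": 0, "rz": 0}, {"dx": 0.156, "dy": -0.036, "dz": 0, "rx": 0, "ry": 0, "rz": 0}, {"dx": 0.156, "dy": -0.036, "dz": 0, "rx": 0, "ry": 0, "rz": 0}, {"dx": 0.156, "dy": -0.036, "dz": 0, "rx": 0, "ry": 0, "rz": 0}, {"dx": 0, "dy": 0, "dz": 0, "rx": 0, "ry": 0, "rz": 0}, {"dx": 0, "dy": 0, "dz": 0, "rx": 0, "ry": 0, "rz": 0}, {"dx": 0, "dy": 0, "dz": 0, "rx": 0, "ry": 0, "rz": 0}], "claw": 0, "newtons": 60}}

```text
t: 15.45
tcp_pos: [0.4796, 0.252, 0.0764]
tool_rot: [0.112, 0.994, -0.0, -0.0]
force: [0.1, 0.2, 0.6]
finger_gap: 0.119
gripper_force: 59.6
```

```bash
python3 - <<'E'
from h import *
st()
E
```

```text
yaw_y 77.13 q6 -1.069
{'t': 15.45, 'tcp_pos': [0.48, 0.252, 0.076], 'force': [0.128, 0.152, 0.573], 'ft_torque': [-0.059, -0.007, -0.008], 'finger_gap': 0.119, 'gripper_force': 59.638} tau6 -0.006
```

No contact yet. I'll go 16 mm further, which should put the tip in the hole.

{"name": "move_arm", "arguments": {"targets": [{"dx": 0.117, "dy": -0.027, "dz": 0, "rx": 0, "ry": 0, "rz": 0}, {"dx": 0.117, "dy": -0.027, "dz": 0, "rx": 0, "ry": 0, "rz": 0}, {"dx": 0.117, "dy": -0.027, "dz": 0, "rx": 0, "ry": 0, "rz": 0}, {"dx": 0.117, "dy": -0.027, "dz": 0, "rx": 0, "ry": 0, "rz": 0}, {"dx": 0.117, "dy": -0.027, "dz": 0, "rx": 0, "ry": 0, "rz": 0}, {"dx": 0.04, "dy": -0.009, "dz": 0, "rx": 0, "ry": 0, "rz": 0}, {"dx": 0, "dy": 0, "dz": 0, "rx": 0, "ry": 0, "rz": 0}, {"dx": 0, "dy": 0, "dz": 0, "rx": 0, "ry": 0, "rz": 0}, {"dx": 0, "dy": 0, "dz": 0, "rx": 0, "ry": 0, "rz": 0}, {"dx": 0, "dy": 0, "dz": 0, "rx": 0, "ry": 0, "rz": 0}], "claw": 0, "newtons": 60}}

```text
t: 16.7
tcp_pos: [0.4956, 0.2483, 0.0765]
tool_rot: [0.112, 0.994, -0.0, 0.0]
force: [0.2, -1.6, 0.1]
finger_gap: 0.117
gripper_force: 59.6
```

```bash
python3 - <<'E'
from h import *
st()
b=snap("scene","s5.png")
B=cv2.resize(b[185:245,280:360],(640,480),interpolation=cv2.INTER_CUBIC)
cv2.imwrite("pics/c6.png",B)
E
```

```text
yaw_y 77.13 q6 -1.083
{'t': 16.7, 'tcp_pos': [0.496, 0.248, 0.076], 'force': [0.189, -1.647, 0.055], 'ft_torque': [-0.239, -0.055, -0.066], 'finger_gap': 0.117, 'gripper_force': 59.595} tau6 -0.057
```

View pics/c6.png

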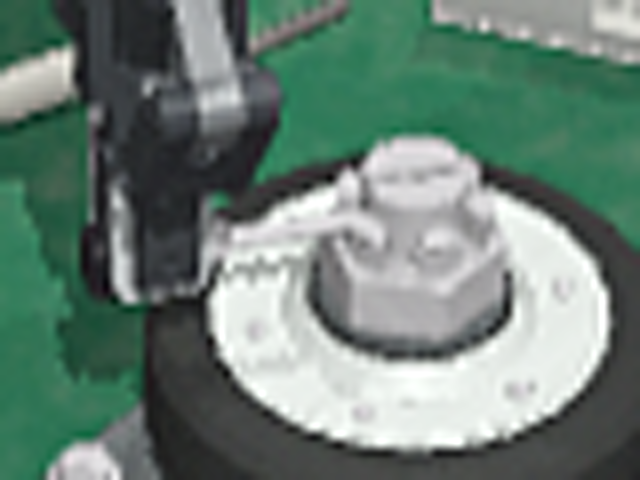

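The shank is in the slot at about (350,222) and has entered the axle with only a small -y side force. I'll shift -0.4 mm in y and continue 20 mm.

{"name": "move_arm", "arguments": {"targets": [{"dx": 0, "dy": -0.016, "dz": 0, "rx": 0, "ry": 0, "rz": 0}, {"dx": 0.097, "dy": -0.0225, "dz": 0, "rx": 0, "ry": 0, "rz": 0}, {"dx": 0.097, "dy": -0.0225, "dz": 0, "rx": 0, "ry": 0, "rz": 0}, {"dx": 0.097, "dy": -0.0225, "dz": 0, "rx": 0, "ry": 0, "rz": 0}, {"dx": 0.097, "dy": -0.0225, "dz": 0, "rx": 0, "ry": 0, "rz": 0}, {"dx": 0.097, "dy": -0.0225, "dz": 0, "rx": 0, "ry": 0, "rz": 0}, {"dx": 0.097, "dy": -0.0225, "dz": 0, "rx": 0, "ry": 0, "rz": 0}, {"dx": 0.097, "dy": -0.0225, "dz": 0, "rx": 0, "ry": 0, "rz": 0}, {"dx": 0.097, "dy": -0.0225, "dz": 0, "rx": 0, "ry": 0, "rz": 0}, {"dx": 0, "dy": 0, "dz": 0, "rx": 0, "ry": 0, "rz": 0}], "claw": 0, "newtons": 60}}

```text
t: 18.0
tcp_pos: [0.5152, 0.2434, 0.0764]
tool_rot: [0.112, 0.994, 0.0, 0.0]
force: [0.1, 0.2, -0.5]
finger_gap: 0.118
gripper_force: 59.6
```

```bash
python3 - <<'E'
from h import *
st()
E
```

```text
yaw_y 77.12 q6 -1.101
{'t': 18.0, 'tcp_pos': [0.515, 0.243, 0.076], 'force': [0.149, 0.244, -0.507], 'ft_torque': [-0.0, 0.018, 0.022], 'finger_gap': 0.118, 'gripper_force': 59.634} tau6 -0.004
```

{"name": "move_arm", "arguments": {"targets": [{"dx": 0.039, "dy": -0.009, "dz": 0, "rx": 0, "ry": 0, "rz": 0}, {"dx": 0.039, "dy": -0.009, "dz": 0, "rx": 0, "ry": 0, "rz": 0}, {"dx": 0.039, "dy": -0.009, "dz": 0, "rx": 0, "ry": 0, "rz": 0}, {"dx": 0.039, "dy": -0.009, "dz": 0, "rx": 0, "ry": 0, "rz": 0}, {"dx": 0, "dy": 0, "dz": 0, "rx": 0, "ry": 0, "rz": 0}, {"dx": 0, "dy": 0, "dz": 0, "rx": 0, "ry": 0, "rz": 0}, {"dx": 0, "dy": 0, "dz": 0, "rx": 0, "ry": 0, "rz": 0}, {"dx": 0, "dy": 0, "dz": 0, "rx": 0, "ry": 0, "rz": 0}, {"dx": 0, "dy": 0, "dz": 0, "rx": 0, "ry": 0, "rz": 0}, {"dx": 0, "dy": 0, "dz": 0, "rx": 0, "ry": 0, "rz": 0}], "claw": 0, "newtons": 60}}

```text
t: 19.25
tcp_pos: [0.5188, 0.2426, 0.0764]
tool_rot: [0.112, 0.994, -0.0, 0.0]
force: [0.1, 0.5, -1.1]
finger_gap: 0.116
gripper_force: 59.6
```

No contact yet; I'll creep on.

{"name": "move_arm", "arguments": {"targets": [{"dx": 0.039, "dy": -0.009, "dz": 0, "rx": 0, "ry": 0, "rz": 0}, {"dx": 0, "dy": 0, "dz": 0, "rx": 0, "ry": 0, "rz": 0}, {"dx": 0.039, "dy": -0.009, "dz": 0, "rx": 0, "ry": 0, "rz": 0}, {"dx": 0, "dy": 0, "dz": 0, "rx": 0, "ry": 0, "rz": 0}, {"dx": 0.039, "dy": -0.009, "dz": 0, "rx": 0, "ry": 0, "rz": 0}, {"dx": 0, "dy": 0, "dz": 0, "rx": 0, "ry": 0, "rz": 0}, {"dx": 0, "dy": 0, "dz": 0, "rx": 0, "ry": 0, "rz": 0}, {"dx": 0, "dy": 0, "dz": 0, "rx": 0, "ry": 0, "rz": 0}, {"dx": 0, "dy": 0, "dz": 0, "rx": 0, "ry": 0, "rz": 0}, {"dx": 0, "dy": 0, "dz": 0, "rx": 0, "ry": 0, "rz": 0}], "claw": 0, "newtons": 60}}

```text
t: 20.5
tcp_pos: [0.5212, 0.2419, 0.0763]
tool_rot: [0.112, 0.994, -0.0, -0.001]
force: [-2.8, 0.5, -0.2]
finger_gap: 0.12
gripper_force: 59.8
```

{"name": "move_arm", "arguments": {"targets": [{"dx": 0.039, "dy": -0.009, "dz": 0, "rx": 0, "ry": 0, "rz": 0}, {"dx": 0, "dy": 0, "dz": 0, "rx": 0, "ry": 0, "rz": 0}, {"dx": 0.039, "dy": -0.009, "dz": 0, "rx": 0, "ry": 0, "rz": 0}, {"dx": 0, "dy": 0, "dz": 0, "rx": 0, "ry": 0, "rz": 0}, {"dx": 0, "dy": 0, "dz": 0, "rx": 0, "ry": 0, "rz": 0}, {"dx": 0, "dy": 0, "dz": 0, "rx": 0, "ry": 0, "rz": 0}, {"dx": 0, "dy": 0, "dz": 0, "rx": 0, "ry": 0, "rz": 0}, {"dx": 0, "dy": 0, "dz": 0, "rx": 0, "ry": 0, "rz": 0}, {"dx": 0, "dy": 0, "dz": 0, "rx": 0, "ry": 0, "rz": 0}, {"dx": 0, "dy": 0, "dz": 0, "rx": 0, "ry": 0, "rz": 0}], "claw": 0, "newtons": 60}}

```text
t: 21.75
tcp_pos: [0.5215, 0.2417, 0.0762]
tool_rot: [0.112, 0.994, -0.0, -0.002]
force: [-6.5, 3.0, 1.6]
finger_gap: 0.118
gripper_force: 60.0
```

```bash
python3 - <<'E'
from h import *
st()
b=snap("scene","s6.png")
cv2.imwrite("pics/c7.png",cv2.resize(b[185:245,280:360],(640,480),interpolation=cv2.INTER_CUBIC))
E
```

```text
yaw_y 77.12 q6 -1.108
{'t': 21.75, 'tcp_pos': [0.522, 0.242, 0.076], 'force': [-6.49, 3.036, 1.627], 'ft_torque': [0.51, 0.98, 0.01], 'finger_gap': 0.118, 'gripper_force': 60.02} tau6 0.043
```

View pics/c7.png

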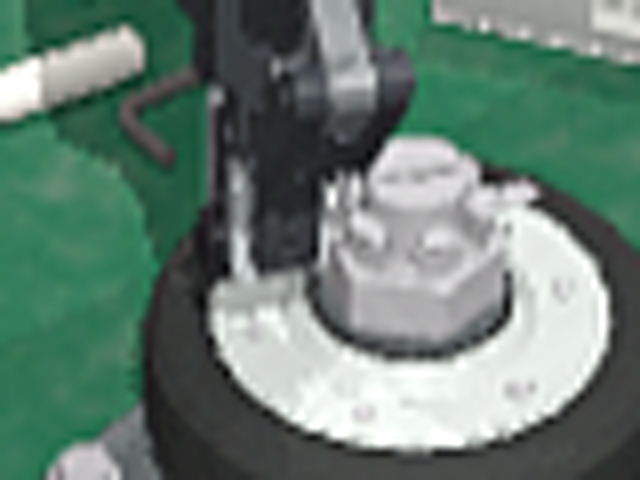

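The TCP has stopped: 2 mm commanded gave 0.3 mm of motion, and the force rose to 7 N. The collar is on the crown, and the shank sticks out the far side at (520,190). I'll release and lift.

{"name": "move_arm", "arguments": {"targets": [{"dx": -0.04, "dy": 0.009, "dz": 0, "rx": 0, "ry": 0, "rz": 0}, {"dx": 0, "dy": 0, "dz": 0, "rx": 0, "ry": 0, "rz": 0}, {"dx": 0, "dy": 0, "dz": 0, "rx": 0, "ry": 0, "rz": 0}, {"dx": 0, "dy": 0, "dz": 0, "rx": 0, "ry": 0, "rz": 0}, {"dx": 0, "dy": 0, "dz": 0, "rx": 0, "ry": 0, "rz": 0}, {"dx": 0, "dy": 0, "dz": 0.5, "rx": 0, "ry": 0, "rz": 0}, {"dx": 0, "dy": 0, "dz": 1, "rx": 0, "ry": 0, "rz": 0}, {"dx": 0, "dy": 0, "dz": 1, "rx": 0, "ry": 0, "rz": 0}, {"dx": 0, "dy": 0, "dz": 1, "rx": 0, "ry": 0, "rz": 0}, {"dx": 0, "dy": 0, "dz": 1, "rx": 0, "ry": 0, "rz": 0}], "claw": 60, "newtons": 60}}

```text
t: 23.05
tcp_pos: [0.5227, 0.2417, 0.1907]
tool_rot: [0.112, 0.994, 0.0, 0.0]
force: [0.1, -0.1, -0.7]
finger_gap: 0.603
gripper_force: 0.0
```

{"name": "move_arm", "arguments": {"targets": [{"dx": -0.2, "dy": -1, "dz": 0, "rx": 0, "ry": 0, "rz": 0}, {"dx": -0.2, "dy": -1, "dz": 0, "rx": 0, "ry": 0, "rz": 0}, {"dx": -0.2, "dy": -1, "dz": 0, "rx": 0, "ry": 0, "rz": 0}, {"dx": -0.2, "dy": -1, "dz": 0, "rx": 0, "ry": 0, "rz": 0}, {"dx": -0.2, "dy": -1, "dz": 0, "rx": 0, "ry": 0, "rz": 0}, {"dx": -0.2, "dy": -1, "dz": 0, "rx": 0, "ry": 0, "rz": 0}, {"dx": -0.2, "dy": -1, "dz": 0, "rx": 0, "ry": 0, "rz": 0}, {"dx": -0.2, "dy": -1, "dz": 0, "rx": 0, "ry": 0, "rz": 0}, {"dx": 0, "dy": -1, "dz": 0, "rx": 0, "ry": 0, "rz": 0}, {"dx": 0, "dy": 0, "dz": 0, "rx": 0, "ry": 0, "rz": 0}], "claw": 60, "newtons": 60}}

```text
t: 24.3
tcp_pos: [0.4831, 0.0154, 0.1898]
tool_rot: [0.113, 0.994, -0.0, 0.001]
force: [0.5, -0.1, -0.7]
finger_gap: 0.596
gripper_force: 0.0
```

```bash
python3 - <<'E'
from h import *
st()
b=snap("scene","s7.png");a=snap("top","t7.png")
A=cv2.resize(a[170:225,230:285],(400,400),interpolation=cv2.INTER_CUBIC)
B=cv2.resize(b[190:240,305:355],(400,400),interpolation=cv2.INTER_CUBIC)
cv2.imwrite("pics/c8.png",np.hstack([A,B]))
E
```

```text
yaw_y 76.97 q6 -1.543
{'t': 24.3, 'tcp_pos': [0.483, 0.015, 0.19], 'force': [0.478, -0.103, -0.723], 'ft_torque': [0.064, -0.013, 0.032], 'finger_gap': 0.596, 'gripper_force': 0.0} tau6 -0.081
```

View pics/c8.png

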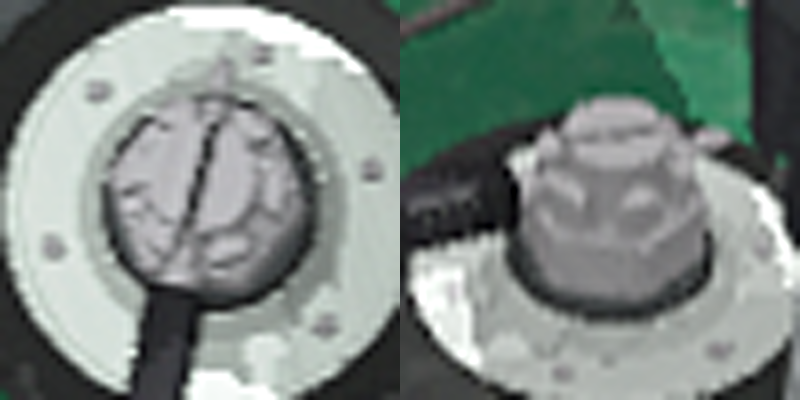

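The pin sits in the slot along the groove with its grip against the crown at (172,290), and the far tip shows at (728,135). I'll check the seated depth by numbers.

```bash
python3 - <<'E'
from h import *
a=np.radians(-13);d=np.array([np.cos(a),np.sin(a)])
def al(n,p,z,c):return round(float((ray(n,*p,z)-c)[:2]@d)*1000,1)
cs=np.array([.5579,.2322,0]);ct=np.array([.5527,.2347,0])
print("tip scene (28 wanted)",al("scene",(305+328/8,190+135/8),.079,cs))
k=55/400
print("tip top",al("top",(230+221*k,170+62*k),.079,ct),"grip front top (-23 wanted)",al("top",(230+174*k,170+289*k),.087,ct))
im=cv2.imread("pics/t7.png");v=cv2.cvtColor(im,cv2.COLOR_BGR2GRAY).astype(int)
for s in range(-60,-14,2):
    u=proj("top",[*(ct[:2]+s/1000*d),.086]);print(s,v[int(round(u[1])),int(round(u[0]))],end="; ")
E
```

```text
tip scene (28 wanted) 27.4
tip top 27.5 grip front top (-23 wanted) -23.9
-60 61; -58 62; -56 59; -54 62; -52 61; -50 31; -48 61; -46 64; -44 63; -42 61; -40 60; -38 63; -36 44; -34 42; -32 44; -30 45; -28 45; -26 43; -24 35; -22 70; -20 183; -18 162; -16 177;
```

Both views put the tip at 27.5 mm (28 wanted), within pixel error, so the pin is home. Handing in.

```bash
python3 -c "
from h import *
print(order.sign_off())"
```

```text
the job is handed in; nothing more can be done
None
```

I turned the nut snug, tightened it on to the first slot that lined up, pushed the pin home through slot and hole, and handed the job in at about 24 s. Snug was judged from wrist torque and pin depth from the cameras (tip at 27.5 mm, 28 wanted). The hand-in gave no verdict.

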